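# Bed a turned sleeve centrally on the little drilling table

## Task

Get the tall pale wooden sleeve ready for drilling: stand it upright on the square plate of the small slide table and press it lightly home against both locating pins at once, for a moment, so that it sits centred with no edge overhanging; then leave it standing there. Be gentle: the table has been set for the drill and is held by friction only, so do not shove it out of its setting, and leave the other two sleeves standing where they are.

Things in the scene. Friction and masses are not known exactly. Their poses are not given: they have to be found in the camera images.
- tall_sleeve_mid (a point): Centre of the tall pale turned wooden sleeve (a solid spool, 70 mm high, about 50 g), on its axis, 35 mm above its foot; z points up along it. Its flanges are 42 mm in diameter, from 0 to 19 and from 51 to 70 mm above the foot; the waist between them is 34 to 36 mm in diameter and can be gripped from any side. Starts upright on the bench.
- tall_sleeve: The same tall sleeve; origin at the centre of its foot, z up.
- slide_bed: Fixed bed of the small steel slide table, 170 x 84 mm, 24 mm high; origin at the centre of its underside, x along the slide, z up. A fixed 34 mm hand wheel at its -x end reaches 106 mm from the middle, 35 mm up. On the bed sits a carriage with an aluminium plate 58 x 58 mm, sides parallel to the bed, flat top 48 mm above the bench; it is held by friction and yields at about 25 N along x.
- bed_mid (a point): Point 48 mm above the bench over the middle of the bed; axes as the bed. The plate's centre lies on this x axis, up to 8 mm either way: where is NOT given and must be felt or seen. Two smooth steel pins, 8 mm thick, 64 mm high, stand on the plate 19.15 mm to the +x side of its centre and 16.07 mm to either side in y. A 42 mm sleeve touching both from the -x side is centred on the plate.
- dark_sleeve_mid (a point): Centre (27.5 mm up) of the dark brown turned sleeve, 38 mm in diameter, 55 mm high, standing on the bench; to be left alone.
- short_sleeve_mid (a point): Centre (20 mm up) of the short pale turned sleeve, 44 mm in diameter, 40 mm high, standing on the bench; to be left alone.
There are look-alikes about, which are no part of the job. Several things look just like the tall_sleeve: the one meant starts nearest to the robot's base.

How it is judged:
By the outcome, as a careful person would: the job done as asked, in the order asked, and still so for the second after the job is handed in, with the robot touching nothing.
It also fails if it takes over 69 s, if anything falls off the work surface, if the arm or the gripper's body presses on something with over 40 N, if the wrist force passes 120 N, or if a joint passes its speed limit or range.

## Robot

A 6-joint arm with a two-finger parallel gripper is mounted at the origin on a cart in front of the work surface, level with it; the furniture and walls round the work are solid. World frame = base frame: x ahead of the robot, y to its left, z up, the work surface at z = 0. Lengths are in m, angles in rad, forces in N, time in s.
With the tool pointing down it reaches from about 0.3 to 0.875 m from the base axis. Payload 6.4 kg.
Tool frame: the origin (TCP) lies between the finger pads; the fingertips stand robot.tip_reach ahead of it and the grasp point (between the pads) lies 6 mm ahead of it (robot.tip_reach is the distance from the TCP to the fingertips, in m); x points along the fingers, y is the direction in which the jaws open and shut, and the axes are right-handed (so a half turn about x gives the same grasp; the last joint's range is limited). The gripper opens to 85 mm and grips with 20 to 120 N. Pads are 22 mm wide; open, the fingers measure 114 mm over their backs; the gripper's body (76 mm by 85 mm) begins 54 mm behind the grasp point. The pads swing forward as they close: fully open they stand 13 mm farther back than shut.
Start: joints at [-1.501, 0.181, 1.607, -0, 1.354, -0.206], TCP at [0.157, -0.553, 0.256] pointing down, gripper open.
Joint ranges: [-2.99, 2.99], [-0.89, 2.07], [0.3, 2.58], [-1.14, 4.28], [0, 2.63], [-3.12, 3.12]. Speed limits (rad/s): [2.57, 2.57, 3.01, 3.14, 3.14, 3.14].

## Interface

Orientations are given as a rotation vector (axis times angle).
In Python, from bench import robot gives the robot as it stands.
- The arm moves only by the tool play_rows, never from a script. Its arguments are lists of equal length, an entry for each row: "gripper": the finger opening in m, from 0 to 0.0854; "dp": the shift along the tool's x, y, z in m, a list of three; "yaw": the turn about the tool's x in rad. In form: {"gripper": [gripper, ...], "dp": [[x, y, z], ...], "yaw": [yaw, ...]}. A call has 1 to 20 rows; each row is the pose to reach, as a shift and turn from the pose measured when the call began, along the tool's axes at that moment; what a row does not reach only later rows make up. A row lasts 1/8 s, in which the tool goes at most 62.5 mm and 10.7 degrees, less where a joint would pass 70% of its speed; a pose out of reach is approached as far as the arm can. A call with a gripper value outside its range is refused whole. The fingers move at their own pace and stop on an object; the grip force is fixed at half the most. Time passes only in rows, so rows that repeat a pose let the fingers close. It gives the time, the measured TCP pose, the force and the opening at its end, in the units of the state.
- robot.sense(): the state, without advancing time (a new reading comes with each control period).
- robot.capture(name): name is "scene" or "top" or "wrist"; returns (picture, depth): 384x512x3 uint8, red, green, blue; 384x512 float32, m along the optical axis (not along the pixel's ray), 0 where there is no reading.
- robot.camera_info(name): a dict with "intrinsics" (3x3 intrinsics, pixels), "k1" (the pictures are not rectified: a ray, as slopes to the right and down, at radius r is drawn at 1 + k1 r^2 times it, then the intrinsics apply), "R" (3x3) and "t" (3): a world point X has camera coordinates R X + t; the wrist camera has in their place "hand_eye" (4x4, takes a point from camera to tool coordinates, whose origin is the TCP and whose axes are the tool frame's). Camera axes: x right, y down, z forward; pixel columns grow to the right and rows downward; lengths in m; the calibration is good to about 2 mm. A picture is of the moment at which its call begins: read the wrist's pose just before it. camera_info takes no time and is no camera call.
- robot.finish_job(): hands the job in, once; it reports no verdict.
Trained networks look in the newest picture that a camera, given by its name, has taken for a name from the list of things; names that differ only in an ending like _2 or _b are one class to them, and where a whole thing is asked for, a point or a joint stands for the part that bears it (a point fixed in the world has none). Each returns a list of dicts, best first, with "p" (0 to 1); they miss things now and then, are a little off and sometimes report something else, mostly with a low value. They report only what shows in the picture. A call takes as long as a camera call. They do not tell look-alikes from the thing itself.
- robot.search_frame(camera, thing): "centre" ([x, y, z] in m, in world coordinates, good to about 4 mm: the middle of the surface that is visible of it).
The state is a dict: "clock": time; "joint_positions": joint angles; "qvel": joint speeds; "tau": joint torques, N m; "tool_pos": TCP position; "ee_rot": TCP orientation; "force": force on the tool from outside, world axes, zero at the start; "torque": the same for the moment, N m; "width": opening from 0.0 (shut) to 1.0 (fully open).
Only numpy, scipy, OpenCV 4.12 (cv2) and the standard library are available. Lean on these libraries where they do the work, as an engineer would, in place of code of your own. Each camera call takes 0.05 s, during which the arm holds its last target. There are 200 camera calls.

## Working session

There is one attempt and no reset: what is moved stays moved. The work goes in short steps, Python scripts to look and compute and a tool call to move; the robot and the scene stay as the last step left them, time stands still between calls to the robot, and variables do not carry over. Pictures are saved under pics/ and viewed, about 8 in all and at most 12, crops included, and the job is handed in when it is done.

Besides the shell and the picture viewer there is one more tool, called in YAML: its name, and indented under it one key for each argument. play_rows: Moves the arm, as the interface text tells. Its arguments: {"type":"object","properties":{"gripper":{"type":"array"},"dp":{"type":"array"},"yaw":{"type":"array"}},"required":["gripper","dp","yaw"]}

```bash
mkdir -p pics; cat > h.py <<'E'
import numpy as np, cv2
from scipy.spatial.transform import Rotation as Ro
from bench import robot
def shot(cam,name=None):
    s=robot.sense(); im,d=robot.capture(cam)
    if name: cv2.imwrite('pics/'+name,im[:,:,::-1])
    return s,im,d
def cloud(cam,s,d):
    "world points HxWx3"
    ci=robot.camera_info(cam);K=np.array(ci['intrinsics'],float);k1=ci['k1']
    h,w=d.shape;u,v=np.meshgrid(np.arange(w),np.arange(h))
    p=cv2.undistortPoints(np.stack([u,v],-1).reshape(-1,1,2).astype(float),K,np.array([k1,0,0,0.])).reshape(h,w,2)
    P=np.dstack([p[...,0]*d,p[...,1]*d,d]).astype(float)
    if cam=='wrist':
        H=np.array(ci['hand_eye']);P=P@H[:3,:3].T+H[:3,3]
        P=P@Ro.from_rotvec(s['ee_rot']).as_matrix().T+s['tool_pos']
    else: P=(P-np.array(ci['t']))@np.array(ci['R'])
    P[d==0]=np.nan
    return P
def toolaxes(s): return Ro.from_rotvec(s['ee_rot']).as_matrix()
E
python3 - <<'E'
from h import *
for c in('scene','top'):
    s,im,d=shot(c,c+'0.png');np.save(c+'0.npy',cloud(c,s,d))
    for t in('tall_sleeve','slide_bed','dark_sleeve_mid','short_sleeve_mid'):
        print(c,t,[(np.round(r['centre'],3).tolist(),round(r['p'],2)) for r in robot.search_frame(c,t)])
print(robot.sense(),robot.tip_reach);print(toolaxes(robot.sense()).round(3))
print(robot.camera_info('top'))
a=np.hstack([cv2.imread('pics/scene0.png'),cv2.imread('pics/top0.png')])
E
```

```text
scene tall_sleeve [([0.581, -0.502, 0.045], 0.88), ([0.446, -0.314, 0.058], 0.74), ([0.604, -0.128, 0.062], 0.73), ([0.479, -0.504, 0.051], 0.61), ([0.505, 0.032, 0.023], 0.56)]
scene slide_bed [([0.508, 0.031, 0.025], 0.97)]
scene dark_sleeve_mid [([0.464, -0.424, 0.048], 0.64)]
scene short_sleeve_mid [([0.552, -0.403, 0.035], 0.55), ([0.443, -0.319, 0.056], 0.4)]
top tall_sleeve [([0.586, -0.506, 0.069], 0.77), ([0.48, -0.503, 0.076], 0.75), ([0.607, -0.144, 0.072], 0.54), ([0.442, -0.326, 0.068], 0.51)]
top slide_bed [([0.512, 0.013, 0.026], 0.77)]
top dark_sleeve_mid []
top short_sleeve_mid [([0.553, -0.41, 0.042], 0.72)]
{'clock': 0.5, 'joint_positions': array([-1.50128536e+00,  1.80793921e-01,  1.60701091e+00,  4.92240898e-06,
        1.35381101e+00, -2.06262267e-01]), 'qvel': array([-9.58737973e-05, -1.61289038e-03,  1.64734241e-04,  2.07378613e-03,
        3.03463297e-05,  3.17376328e-04]), 'tau': array([-5.40786641e-04, -4.44442713e+01, -3.51365662e+01, -2.35329844e-04,
        1.89679326e-03,  4.17034369e-05]), 'tool_pos': array([ 0.15660691, -0.55326909,  0.2562866 ]), 'ee_rot': array([ 2.07383149,  0.28780157, -2.07381813]), 'force': array([ 0.45266105, -0.16597927, -0.14341268]), 'torque': array([ 0.06670103, -0.02919095, -0.02215771]), 'width': 1.0010662566539519} 0.025
[[ 0.     0.272 -0.962]
 [ 0.    -0.962 -0.272]
 [-1.    -0.    -0.   ]]
{'intrinsics': array([[412.97076804,   0.        , 261.77009352],
       [  0.        , 412.97076804, 190.48978939],
       [  0.        ,   0.        ,   1.        ]]), 'k1': -0.018599447543079364, 'R': array([[ 0.02192347, -0.99958993,  0.01842113],
       [-0.9952995 , -0.02356047, -0.09393514],
       [ 0.09433063, -0.01627515, -0.99540788]]), 't': array([-0.25917381,  0.52528309,  1.05596145])}
```

View pics/scene0.png

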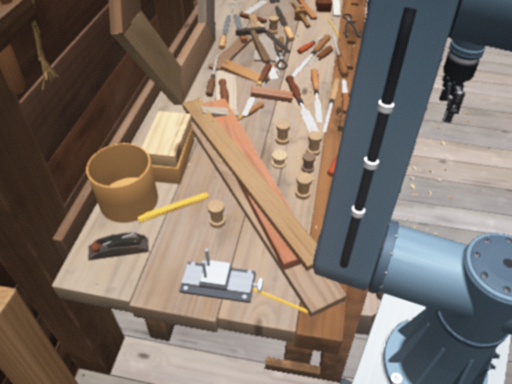

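View pics/top0.png

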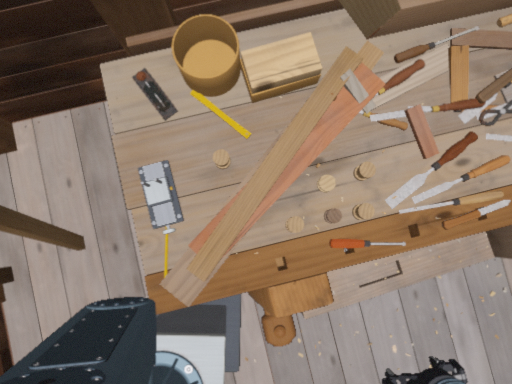

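The scene picture shows the tall-sleeve candidates at (303,185), (217,212), (315,140) and (282,130). In the top view they are at about (296,226), (221,158), (364,212) and (367,171). Their distances from the base are 0.55, 0.62, 0.70 and 0.77 m, so the one at (303,185) scene / (296,226) top fits "nearest to the base". The slide table is at top (160,193), with its hand wheel towards the robot and the pins on the far side.

```bash
python3 - <<'E'
from h import *
a=cv2.imread('pics/scene0.png')[110:320,170:345];b=cv2.imread('pics/top0.png')[140:260,130:390]
A=cv2.resize(a,None,fx=2.2,fy=2.2,interpolation=3);B=cv2.resize(b,None,fx=1.5,fy=1.5,interpolation=3)
o=np.zeros((462,800,3),np.uint8);o[:A.shape[0],:A.shape[1]]=A;o[:B.shape[0],390:390+B.shape[1]]=B;cv2.imwrite('pics/c1.png',o)
for c in('top','scene'):
    P=np.load(c+'0.npy').reshape(-1,3)
    print(c,'bench z',np.nanmedian(P[(abs(P[:,0]-.52)<.03)&(abs(P[:,1]+.2)<.08)][:,2]))
    for n,x,y in(('T',.446,-.32),('far',.607,-.14),('b',.48,-.503),('d',.464,-.424),('s',.553,-.41)):
        q=P[np.hypot(P[:,0]-x,P[:,1]-y)<.035];q=q[q[:,2]>.02];zt=np.percentile(q[:,2],97);t=q[q[:,2]>zt-.006]
        print(n,len(t),round(zt,4),((t[:,:2].min(0)+t[:,:2].max(0))/2).round(4),np.ptp(t[:,:2],axis=0).round(4))
    m=(abs(P[:,0]-.51)<.16)&(abs(P[:,1]-.02)<.1)
    q=P[m]
    for lo,hi in((.015,.032),(.04,.056)):
        r=q[(q[:,2]>lo)&(q[:,2]<hi)];print(lo,len(r),np.median(r[:,2]),cv2.minAreaRect(r[:,:2].astype(np.float32)*1000))
    r=q[q[:,2]>.07];print('pins',r.round(3).tolist()[:25])
    m=(P[:,0]>.4)&(P[:,0]<.7)&(P[:,1]>-.4)&(P[:,1]<.15);q=P[m];print('max z',np.nanmax(q[:,2]))
    # boards height between
    r=P[(abs(P[:,0]-.45)<.1)&(abs(P[:,1]+.15)<.1)];print('boards z pct',np.nanpercentile(r[:,2],[50,90,99,100]))
E
```

```text
top bench z 0.05864796849071974
T 195 0.0728 [ 0.4448 -0.3317] [0.0402 0.0402]
far 184 0.0732 [ 0.6101 -0.1388] [0.0415 0.0408]
b 203 0.0727 [ 0.4826 -0.5104] [0.0382 0.0411]
d 159 0.0574 [ 0.47   -0.4327] [0.036  0.0364]
s 188 0.0431 [ 0.555  -0.4164] [0.0399 0.0428]
0.015 969 0.02379296229559132 ((468.64501953125, 3.8823776245117188), (269.48907470703125, 85.26749420166016), 19.15154266357422)
0.04 513 0.04789229446677538 ((457.11041259765625, -11.034294128417969), (213.2450408935547, 66.86428833007812), 28.05843734741211)
pins [[0.547, 0.016, 0.11], [0.548, 0.014, 0.108], [0.548, 0.012, 0.103], [0.545, 0.018, 0.11], [0.545, 0.015, 0.111], [0.545, 0.013, 0.111], [0.545, 0.011, 0.107], [0.546, 0.011, 0.099], [0.549, 0.013, 0.081], [0.542, 0.015, 0.111], [0.543, 0.013, 0.109], [0.543, 0.012, 0.105], [0.544, 0.011, 0.098], [0.545, 0.01, 0.091], [0.547, 0.011, 0.076], [0.539, 0.047, 0.109], [0.54, 0.045, 0.109], [0.542, 0.016, 0.097], [0.542, 0.014, 0.096], [0.542, 0.012, 0.095], [0.543, 0.011, 0.087], [0.544, 0.011, 0.076], [0.537, 0.049, 0.111], [0.537, 0.047, 0.11], [0.537, 0.043, 0
[... 588 characters left out ...]
6875, 68.05149841308594), 29.062517166137695)
pins [[0.546, 0.014, 0.11], [0.545, 0.012, 0.108], [0.543, 0.011, 0.109], [0.545, 0.016, 0.11], [0.542, 0.016, 0.111], [0.541, 0.014, 0.11], [0.544, 0.017, 0.108], [0.542, 0.016, 0.108], [0.54, 0.016, 0.108], [0.543, 0.019, 0.107], [0.541, 0.019, 0.108], [0.54, 0.016, 0.105], [0.546, 0.016, 0.098], [0.543, 0.017, 0.101], [0.54, 0.017, 0.103], [0.54, 0.012, 0.096], [0.545, 0.018, 0.096], [0.542, 0.018, 0.098], [0.541, 0.016, 0.097], [0.541, 0.012, 0.092], [0.546, 0.016, 0.09], [0.543, 0.017, 0.092], [0.543, 0.014, 0.089], [0.54, 0.013, 0.09], [0.548, 0.015, 0.084]]
max z 0.1128545647766156
boards z pct [0.00067784 0.07947835 0.08210134 0.08473086]
```

View pics/c1.png

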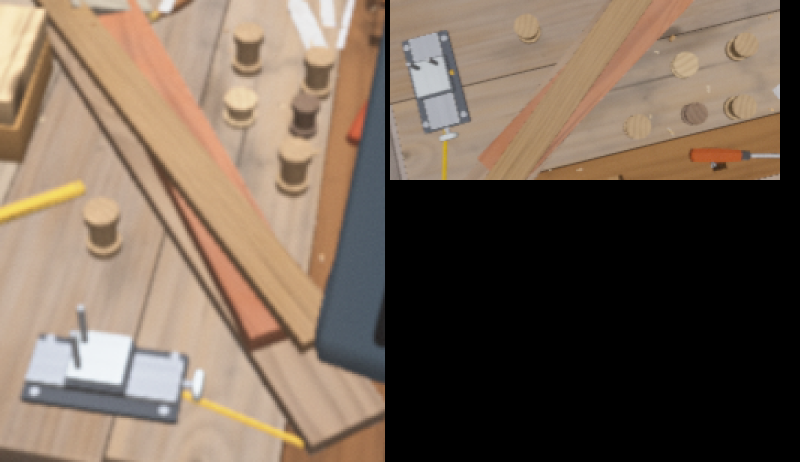

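The crop confirms it: the tall pale sleeve at crop (295,165), next to the dark one and nearest the robot, is the target, with its axis at about (0.444, -0.332). The boards reach 86 mm up, so the carry must clear them. Next I measure the clearance and a rough bed pose, and work out the approach.

```bash
cat > bed.py <<'E'
from h import *
def bedfit(P,lab):
    P=P.reshape(-1,3);P=P[~np.isnan(P[:,0])]
    c=np.array([.515,.025])
    m=np.hypot(*(P[:,:2]-c).T)<.12;q=P[m]
    # plate top
    r=q[(abs(q[:,2]-.048)<.0035)&(np.hypot(*(q[:,:2]-[.525,.025]).T)<.05)]
    if len(r)>30:
        R=cv2.minAreaRect(r[:,:2].astype(np.float32)*1000);print(lab,'plate',len(r),np.round(R[0],1),np.round(R[1],1),round(R[2],2),'z',np.median(r[:,2]).round(4))
    img=np.zeros((300,300),np.uint8)
    r=q[(q[:,2]>.016)&(q[:,2]<.06)]
    ij=((r[:,:2]-c+.15)*1000).astype(int);img[ij[:,0],ij[:,1]]=255
    img=cv2.morphologyEx(img,cv2.MORPH_CLOSE,np.ones((7,7)));n,l,st,_=cv2.connectedComponentsWithStats(img)
    k=l[150,150] or 1+np.argmax(st[1:,4]);pts=np.argwhere(l==k).astype(np.float32)
    R=cv2.minAreaRect(pts);print(lab,'bed',np.round(np.array(R[0])-150+c*1000,1),np.round(R[1],1),round(R[2],2))
    r=q[(q[:,2]>.09)]
    if len(r)>8:
        L=cv2.kmeans(r[:,:2].astype(np.float32),2,None,(3,50,1e-5),5,0);print(lab,'pins',L[2].round(4).tolist(),np.bincount(L[1].ravel()))
E
python3 - <<'E'
from bed import *
for c in('top','scene'):
    P=np.load(c+'0.npy');bedfit(P,c)
    P=P.reshape(-1,3);d=P[:,:2]-[.4435,-.332];r=np.hypot(*d.T);m=(P[:,2]>.012)&(r>.027)&(r<.11)
    a=np.degrees(np.arctan2(d[m,1],d[m,0]))//20*20;
    print(sorted((int(k),round(r[m][a==k].min(),3),round(P[m,2][a==k].max(),3)) for k in set(a)))
s=robot.sense();T=toolaxes(s)
print('to above grasp',T.T@(np.array([.4437,-.332,.20])-s['tool_pos']),s['clock'])
E
```

```text
top plate 432 [522.2  24.2] [58.1 58.1] 16.87 z 0.0478
top bed [506.3  17.9] [188.6  74.7] 19.4
top pins [[0.5356000065803528, 0.044599998742341995], [0.5444999933242798, 0.013299999758601189]] [16 16]
[(-120, np.float64(0.105), np.float64(0.027)), (-100, np.float64(0.058), np.float64(0.058)), (-80, np.float64(0.085), np.float64(0.06)), (0, np.float64(0.09), np.float64(0.062)), (20, np.float64(0.08), np.float64(0.08)), (40, np.float64(0.078), np.float64(0.083)), (60, np.float64(0.08), np.float64(0.083)), (80, np.float64(0.094), np.float64(0.061))]
scene plate 492 [521.6  23.2] [59.5 61.8] 17.53 z 0.0479
scene bed [503.9  18.5] [188.5  76.3] 17.55
scene pins [[0.5425999760627747, 0.015599999576807022], [0.5342000126838684, 0.04529999941587448]] [21 24]
[(-140, np.float64(0.108), np.float64(0.014)), (-120, np.float64(0.103), np.float64(0.024)), (-100, np.float64(0.083), np.float64(0.058)), (-80, np.float64(0.081), np.float64(0.058)), (0, np.float64(0.089), np.float64(0.06)), (20, np.float64(0.079), np.float64(0.078)), (40, np.float64(0.076), np.float64(0.082)), (60, np.float64(0.079), np.float64(0.081)), (80, np.float64(0.093), np.float64(0.061))]
to above grasp [ 0.05629271 -0.13473469 -0.33649417] 0.5
```

play_rows:
  gripper: [0.085,0.085,0.085,0.085,0.085,0.085,0.085,0.085,0.085,0.085]
  dp:
    - [0.006,-0.015,-0.037]
    - [0.015,-0.036,-0.09]
    - [0.024,-0.058,-0.144]
    - [0.033,-0.079,-0.198]
    - [0.042,-0.101,-0.252]
    - [0.05,-0.121,-0.3]
    - [0.055,-0.132,-0.328]
    - [0.056,-0.135,-0.336]
    - [0.056,-0.135,-0.336]
    - [0.056,-0.135,-0.336]
  yaw: [0,0,0,0,0,0,0,0,0,0]

```text
clock: 1.75
tool_pos: [0.4424, -0.3328, 0.2006]
ee_rot: [2.074, 0.286, -2.074]
force: [-0.7, -0.4, -0.0]
width: 0.993
```

```bash
python3 - <<'E'
from h import *
s,im,d=shot('wrist','w1.png');P=cloud('wrist',s,d).reshape(-1,3)
q=P[(np.hypot(P[:,0]-.444,P[:,1]+.332)<.04)]
for lo,hi in((.064,.08),(.066,.076)):
    t=q[(q[:,2]>lo)&(q[:,2]<hi)]
    if len(t)>20:print(len(t),np.median(t[:,2]),cv2.minEnclosingCircle(t[:,:2].astype(np.float32)*1000))
T=toolaxes(s);print(s['tool_pos'],T.round(4),s['clock'],s['force'],np.nanmin(P[:,2]))
E
```

```text
2372 0.06944750133606938 ((443.4750671386719, -334.01361083984375), 21.191987991333008)
2346 0.06945782229490102 ((443.3469543457031, -334.0194396972656), 21.09689712524414)
[ 0.44244799 -0.33283923  0.20055059] [[ 0.000e+00  2.711e-01 -9.625e-01]
 [-5.000e-04 -9.625e-01 -2.711e-01]
 [-1.000e+00  5.000e-04  1.000e-04]] 1.75 [-0.72237524 -0.35358046 -0.02662981] -0.7985171199333423
```

View pics/w1.png

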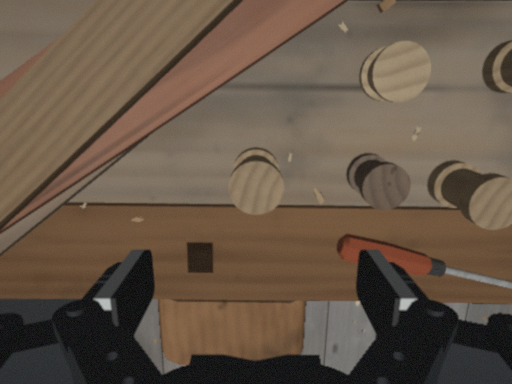

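The wrist view shows the sleeve at (257,185), with axis (0.4434, -0.3340), radius 21.1 mm and top at 69.5 mm. That matches the given sizes. Now I go down to grip the upper flange.

play_rows:
  gripper: [0.085,0.085,0.085,0.085,0.085,0.085,0.085,0.04,0.03,0.03,0.03,0.03,0.03,0.03]
  dp:
    - [0.02,0.0014,-0.0006]
    - [0.055,0.0014,-0.0006]
    - [0.09,0.0014,-0.0006]
    - [0.12,0.0014,-0.0006]
    - [0.135,0.0014,-0.0006]
    - [0.1385,0.0014,-0.0006]
    - [0.1385,0.0014,-0.0006]
    - [0.1385,0.0014,-0.0006]
    - [0.1385,0.0014,-0.0006]
    - [0.1385,0.0014,-0.0006]
    - [0.1385,0.0014,-0.0006]
    - [0.1385,0.0014,-0.0006]
    - [0.1385,0.0014,-0.0006]
    - [0.1385,0.0014,-0.0006]
  yaw: [0,0,0,0,0,0,0,0,0,0,0,0,0,0]

```text
clock: 3.55
tool_pos: [0.4439, -0.3346, 0.0632]
ee_rot: [2.075, 0.284, -2.073]
force: [-0.9, 0.7, 5.3]
width: 0.462
```

play_rows:
  gripper: [0.03,0.03,0.03,0.03,0.03,0.03,0.03,0.03]
  dp:
    - [-0.005,0,0]
    - [-0.02,0,0]
    - [-0.05,0,0]
    - [-0.09,0,0]
    - [-0.125,0,0]
    - [-0.14,0,0]
    - [-0.14,0,0]
    - [-0.14,0,0]
  yaw: [0,0,0,0,0,0,0,0]

```text
clock: 4.55
tool_pos: [0.4431, -0.3336, 0.2016]
ee_rot: [2.074, 0.287, -2.075]
force: [0.4, -0.1, 0.2]
width: 0.46
```

```bash
python3 - <<'E'
from h import *
s,im,d=shot('scene','s2.png');P=cloud('scene',s,d)
ci=robot.camera_info('scene');p=np.array(ci['R'])@(s['tool_pos']-[0,0,.03])+ci['t'];u=np.array(ci['intrinsics'])@p/p[2];u=u[:2].astype(int);print(u)
a=im[max(u[1]-70,0):u[1]+70,max(u[0]-70,0):u[0]+70]
s,im2,d2=shot('wrist','w2.png')
o=np.zeros((420,800,3),np.uint8);A=cv2.resize(a,(380,380),interpolation=3);B=cv2.resize(im2,(410,308));o[:380,:380]=A;o[:308,385:795]=B
cv2.imwrite('pics/c2.png',o[:,:,::-1]);print(s['tool_pos'],s['force'],s['width'])
Q=cloud('wrist',s,d2);T=toolaxes(s);L=(Q-s['tool_pos'])@T
m=(L[...,0]>-.02)&(L[...,0]<.1)&(abs(L[...,1])<.022)&(abs(L[...,2])<.03);r=L[m];print(len(r),np.percentile(r,[2,50,98],axis=0).round(4) if len(r) else '')
E
```

```text
[307 148]
[ 0.44302807 -0.3335515   0.2013429 ] [-0.24626383 -0.3495486  -1.09549721] 0.4619439868080304
14421 [[-0.0138 -0.0205 -0.0203]
 [-0.0061  0.     -0.0075]
 [ 0.053   0.021   0.0164]]
```

View pics/c2.png

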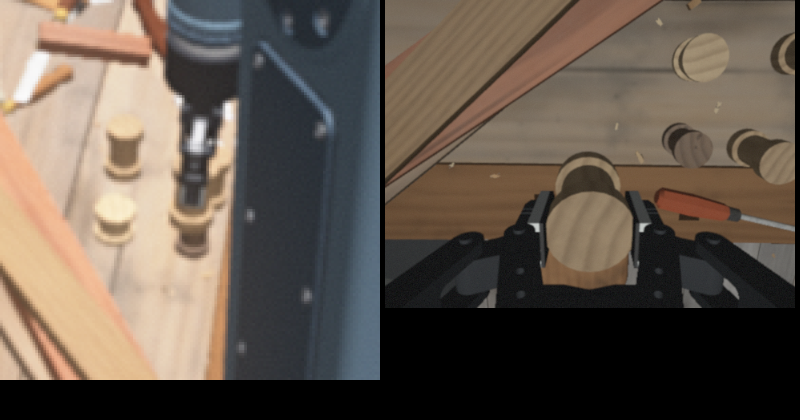

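The sleeve is held upright between the pads. In the wrist crop it is at (590,225), and the other sleeves are untouched. Next I carry it high over the boards to just short of the table and look at the pins from the wrist.

play_rows:
  gripper: [0.03,0.03,0.03,0.03,0.03,0.03,0.03,0.03,0.03,0.03,0.03,0.03]
  dp:
    - [-0.01,-0.02,-0.008]
    - [-0.02,-0.055,-0.023]
    - [-0.03,-0.1,-0.041]
    - [-0.038,-0.145,-0.06]
    - [-0.038,-0.19,-0.078]
    - [-0.038,-0.235,-0.097]
    - [-0.038,-0.275,-0.113]
    - [-0.038,-0.305,-0.126]
    - [-0.038,-0.319,-0.131]
    - [-0.038,-0.323,-0.133]
    - [-0.038,-0.323,-0.133]
    - [-0.038,-0.323,-0.133]
  yaw: [0,0,0,0,0,0,0,0,0,0,0,0]

```text
clock: 6.15
tool_pos: [0.4836, 0.0124, 0.2395]
ee_rot: [2.075, 0.286, -2.077]
force: [0.5, 0.2, -1.1]
width: 0.46
```

```bash
python3 - <<'E'
from bed import *
s,im,d=shot('wrist','w3.png');Q=cloud('wrist',s,d);T=toolaxes(s);print(s['tool_pos'],T.round(4).tolist(),s['clock'],s['width'],s['force'])
np.save('w3.npy',Q)
bedfit(Q[Q[...,2]<.13].reshape(-1,3),'wrist')
L=(Q-s['tool_pos'])@T;m=(abs(L[...,0]+.007)<.006)&(abs(L[...,1])<.0205)&(abs(L[...,2])<.025);r=L[m]
A=np.c_[r[:,1:],np.ones(len(r))];print('top plane',np.linalg.lstsq(A,r[:,0],rcond=None)[0].round(4),'circ',cv2.minEnclosingCircle(r[:,1:].astype(np.float32)*1000))
E
```

```text
[0.48361747 0.01238502 0.23954992] [[-0.0011, 0.2697, -0.9629], [0.0005, -0.9629, -0.2697], [-1.0, -0.0008, 0.0009]] 6.15 0.4602556387518423 [ 0.47799595  0.21353484 -1.11365758]
wrist plate 4059 [521.1  22.9] [58.5 58. ] 17.01 z 0.0477
wrist bed [519.8  22.2] [156.5  78.2] 16.11
wrist pins [[0.5351999998092651, 0.04309999942779541], [0.5440999865531921, 0.013299999758601189]] [121 121]
top plane [ 0.0266 -0.0294 -0.0065] circ ((0.06320326030254364, 0.43911513686180115), 23.175893783569336)
```

View pics/w3.png

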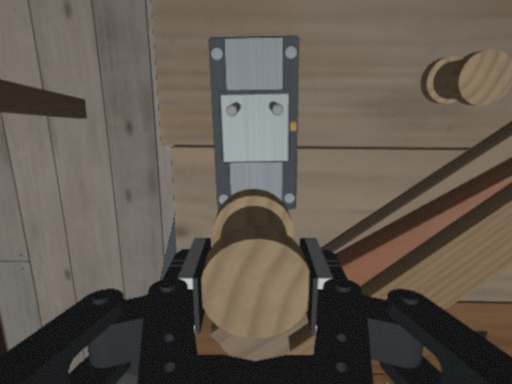

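The wrist view shows the pins at (232,108) and (277,106), and the plate around (255,128). The plate comes out at 58 × 58 mm with its centre at (0.521, 0.023) and yaw 16.6°, and the centre worked out from the pins agrees to 0.3 mm. I bring the sleeve in 5 mm short of the pins and go down to about 2 mm above the plate.

play_rows:
  gripper: [0.03,0.03,0.03,0.03,0.03,0.03,0.03,0.03,0.03,0.03,0.03,0.03]
  dp:
    - [0,0,-0.012]
    - [0,0,-0.026]
    - [0,0,-0.034]
    - [0.015,0,-0.034]
    - [0.04,0,-0.034]
    - [0.07,0,-0.034]
    - [0.095,0,-0.034]
    - [0.112,0,-0.034]
    - [0.12,0,-0.034]
    - [0.124,0,-0.034]
    - [0.125,0,-0.034]
    - [0.125,0,-0.034]
  yaw: [0,-0.008,-0.016,-0.016,-0.016,-0.016,-0.016,-0.016,-0.016,-0.016,-0.016,-0.016]

```text
clock: 7.7
tool_pos: [0.5167, 0.0216, 0.1152]
ee_rot: [2.067, 0.301, -2.066]
force: [0.5, 0.3, -0.1]
width: 0.458
```

```bash
cat > chk.py <<'E'
from h import *
def chk():
    s=robot.sense();T=toolaxes(s);c=np.array([.5212,.0229])
    a=np.radians(16.6);e=s['tool_pos'][:2]-c
    print('bed x,y of TCP rel plate mm',(1000*np.array([e@[np.cos(a),np.sin(a)],e@[-np.sin(a),np.cos(a)]])).round(2),'z',s['tool_pos'][2].round(4),'yaw',np.degrees(np.arctan2(T[0,1],-T[1,1])).round(2),'tilt',T[2].round(4),'F',s['force'].round(2),'w',round(s['width'],3),s['clock'])
E
python3 -c "
from chk import *
chk()"
```

```text
bed x,y of TCP rel plate mm [-4.67  0.01] z 0.1152 yaw 16.56 tilt [-1.e+00 -3.e-04 -3.e-04] F [ 0.49  0.33 -0.06] w 0.458 7.7
```

play_rows:
  gripper: [0.03,0.03,0.03,0.03,0.03]
  dp:
    - [0.001,0,0]
    - [0.002,0,0]
    - [0.003,0,0]
    - [0.003,0,0]
    - [0.003,0,0]
  yaw: [0,0,0,0,0]

```text
clock: 8.32
tool_pos: [0.5167, 0.0216, 0.1121]
ee_rot: [2.067, 0.301, -2.066]
force: [-0.9, 0.7, 0.3]
width: 0.456
```

play_rows:
  gripper: [0.03,0.03,0.03,0.03]
  dp:
    - [0.0007,0,0]
    - [0.0014,0,0]
    - [0.0014,0,0]
    - [0.0014,0,0]
  yaw: [0,0,0,0]

```text
clock: 8.82
tool_pos: [0.517, 0.0216, 0.1112]
ee_rot: [2.067, 0.301, -2.065]
force: [-0.4, 0.4, 4.9]
width: 0.457
```

Contact felt at the expected height. Next I release and rise straight up.

play_rows:
  gripper: [0.05,0.06,0.07,0.075,0.075,0.075,0.075,0.075,0.075,0.075,0.075]
  dp:
    - [0,0,0]
    - [0,0,0]
    - [0,0,0]
    - [0,0,0]
    - [0,0,0]
    - [-0.006,0,0]
    - [-0.025,0,0]
    - [-0.055,0,0]
    - [-0.075,0,0]
    - [-0.08,0,0]
    - [-0.08,0,0]
  yaw: [0,0,0,0,0,0,0,0,0,0,0]

```text
clock: 10.2
tool_pos: [0.5169, 0.0216, 0.1912]
ee_rot: [2.067, 0.301, -2.065]
force: [-0.5, -0.0, -0.5]
width: 0.877
```

play_rows:
  gripper: [0.05,0.02,0,0,0,0,0,0,0]
  dp:
    - [0,0,0.01]
    - [0,0,0.03]
    - [0,0,0.06]
    - [0,0,0.08]
    - [0,0,0.09]
    - [0,0,0.09]
    - [0,0,0.09]
    - [0,0,0.09]
    - [0,0,0.09]
  yaw: [0,0,0,0,0,0,0,0,0]

```text
clock: 11.32
tool_pos: [0.4309, -0.004, 0.191]
ee_rot: [2.067, 0.301, -2.065]
force: [0.8, -0.7, -0.6]
width: -0.003
```

```bash
cat > meas.py <<'E'
from bed import *
def meas(name,cams=('wrist','top')):
    a=np.radians(16.6);X=np.array([[np.cos(a),np.sin(a)],[-np.sin(a),np.cos(a)]])
    for c in cams:
        s,im,d=shot(c,name+c+'.png');P=cloud(c,s,d).reshape(-1,3);P=P[np.hypot(*(P[:,:2]-[.52,.023]).T)<.06]
        B=np.c_[(P[:,:2]-[.5212,.0229])@X.T*1000,P[:,2]]
        t=B[abs(B[:,2]-.1185)<.0035]
        if len(t)>10:
            A=np.c_[t[:,:2]/1000,np.ones(len(t))];print(c,'sleeve top',len(t),np.median(t[:,2]).round(4),cv2.minEnclosingCircle(t[:,:2].astype(np.float32)),'slope',np.linalg.lstsq(A,t[:,2],rcond=None)[0].round(3))
        p=B[(abs(B[:,2]-.109)<.0055)&(B[:,0]>14)&(abs(abs(B[:,1])-16)<7)]
        for g in(-1,1):
            q=p[p[:,1]*g>0]
            if len(q)>3:print(' pin',g,len(q),((q.min(0)+q.max(0))/2).round(2),np.median(q,axis=0).round(2))
        q=B[(abs(B[:,2]-.048)<.003)&(np.abs(B[:,:2]).max(1)<36)];
        if len(q)>20:print(' plate ext',np.percentile(q[:,:2],[1,99],axis=0).round(1).tolist())
E
python3 -c "
from meas import *;from chk import *
chk();meas('m1')"
```

```text
bed x,y of TCP rel plate mm [-9.424e+01  4.000e-02] z 0.191 yaw 16.57 tilt [-1.e+00 -1.e-04 -9.e-04] F [ 0.83 -0.65 -0.57] w -0.003 11.325
wrist sleeve top 5486 0.1174 ((-4.387071132659912, 0.43639877438545227), 21.177682876586914) slope [ 0.003 -0.001  0.117]
 pin -1 211 [ 17.96 -16.66   0.11] [ 17.8  -16.37   0.11]
 pin 1 215 [17.89 15.59  0.11] [17.8  15.34  0.11]
 plate ext [[-29.0, -29.5], [28.9, 28.5]]
top sleeve top 221 0.1177 ((0.5998992919921875, -1.9584293365478516), 25.349102020263672) slope [-0.003  0.002  0.118]
 pin -1 9 [ 20.08 -14.88   0.11] [ 19.76 -16.62   0.11]
 pin 1 13 [19.94 17.16  0.11] [19.83 17.65  0.11]
 plate ext [[-27.4, -27.6], [30.5, 30.2]]
```

View pics/m1wrist.png

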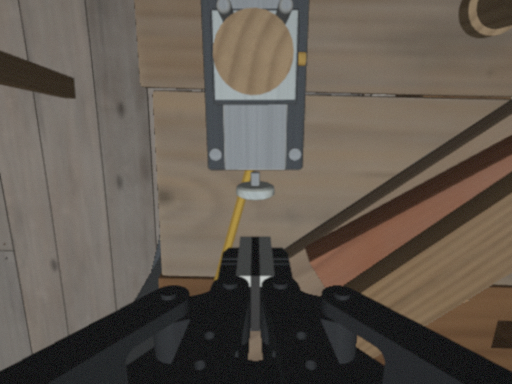

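The sleeve now stands flat, centred at bed (-4.4, +0.2) mm. In the wrist view it is at (253,52), with the pins at (223,6) and (286,6) and a small gap. I lower the closed fingertips behind it on the -x side.

play_rows:
  gripper: [0,0,0,0,0,0,0,0,0]
  dp:
    - [0.01,0,-0.01]
    - [0.035,0,-0.024]
    - [0.07,0,-0.024]
    - [0.095,0,-0.024]
    - [0.105,0,-0.024]
    - [0.107,0,-0.028]
    - [0.107,0,-0.04]
    - [0.107,0,-0.05]
    - [0.107,0,-0.05]
  yaw: [0,0,0,0,0,0,0,0,0]

```text
clock: 12.55
tool_pos: [0.4803, 0.0104, 0.0848]
ee_rot: [2.069, 0.301, -2.063]
force: [-0.9, -0.4, -1.0]
width: -0.003
```

```bash
python3 -c "
from meas import *;from chk import *
chk();meas('m2',('wrist',))"
```

```text
bed x,y of TCP rel plate mm [-42.74  -0.29] z 0.0848 yaw 16.61 tilt [-1.0e+00  8.0e-04 -2.8e-03] F [-0.87 -0.4  -1.02] w -0.003 12.55
wrist sleeve top 23654 0.1174 ((-27.573945999145508, -0.8177659511566162), 44.07880401611328) slope [-0.006  0.001  0.117]
 pin -1 783 [ 18.46 -14.65   0.11] [ 19.34 -15.76   0.11]
 pin 1 774 [18.5  14.36  0.11] [19.19 14.91  0.11]
 plate ext [[-3.7, -29.0], [28.9, 28.2]]
```

play_rows:
  gripper: [0,0,0,0,0,0,0,0,0]
  dp:
    - [0,0,-0.001]
    - [0,0,-0.002]
    - [0,0,-0.003]
    - [0,0,-0.004]
    - [0,0,-0.005]
    - [0,0,-0.006]
    - [0,0,-0.007]
    - [0,0,-0.0075]
    - [0,0,-0.0075]
  yaw: [0,0,0,0,0,0,0,0,0]

```text
clock: 13.72
tool_pos: [0.4867, 0.0126, 0.0845]
ee_rot: [2.068, 0.301, -2.064]
force: [-1.1, 0.5, -0.3]
width: -0.002
```

```bash
python3 -c "
from meas import *;from chk import *
chk();meas('m3',('top','scene'))"
```

```text
bed x,y of TCP rel plate mm [-3.601e+01 -2.000e-02] z 0.0845 yaw 16.61 tilt [-1.0e+00  3.0e-04 -1.7e-03] F [-1.06  0.47 -0.34] w -0.002 13.725
 plate ext [[-9.4, -27.5], [29.5, -11.8]]
scene sleeve top 168 0.1173 ((-16.854114532470703, 11.721840858459473), 36.6967887878418) slope [-0.008  0.038  0.117]
 pin -1 8 [ 18.98 -14.01   0.11] [ 18.84 -14.66   0.11]
 pin 1 14 [18.81 15.79  0.11] [18.85 17.83  0.11]
 plate ext [[-28.8, -22.9], [29.0, 30.1]]
```

play_rows:
  gripper: [0,0,0,0,0]
  dp:
    - [0,0,-0.0007]
    - [0,0,-0.0014]
    - [0,0,-0.002]
    - [0,0,-0.002]
    - [0,0,-0.002]
  yaw: [0,0,0,0,0]

```text
clock: 14.45
tool_pos: [0.4886, 0.0132, 0.0845]
ee_rot: [2.068, 0.301, -2.064]
force: [-0.3, 0.2, -0.2]
width: 0.001
```

play_rows:
  gripper: [0,0,0,0]
  dp:
    - [0,0,-0.0005]
    - [0,0,-0.001]
    - [0,0,-0.001]
    - [0,0,-0.001]
  yaw: [0,0,0,0]

```text
clock: 14.95
tool_pos: [0.4895, 0.0134, 0.0845]
ee_rot: [2.068, 0.301, -2.064]
force: [-0.0, 0.7, -0.0]
width: -0.002
```

play_rows:
  gripper: [0,0,0,0]
  dp:
    - [0,0,-0.0004]
    - [0,0,-0.0008]
    - [0,0,-0.0008]
    - [0,0,-0.0008]
  yaw: [0,0,0,0]

```text
clock: 15.45
tool_pos: [0.4903, 0.0137, 0.0844]
ee_rot: [2.067, 0.302, -2.064]
force: [0.5, -0.3, -0.0]
width: 0.001
```

play_rows:
  gripper: [0,0,0,0]
  dp:
    - [0,0,-0.0004]
    - [0,0,-0.0008]
    - [0,0,-0.0008]
    - [0,0,-0.0008]
  yaw: [0,0,0,0]

```text
clock: 15.95
tool_pos: [0.491, 0.0139, 0.0844]
ee_rot: [2.067, 0.302, -2.064]
force: [0.3, -0.2, 0.3]
width: -0.003
```

play_rows:
  gripper: [0,0,0,0]
  dp:
    - [0,0,-0.0004]
    - [0,0,-0.0007]
    - [0,0,-0.0007]
    - [0,0,-0.0007]
  yaw: [0,0,0,0]

```text
clock: 16.45
tool_pos: [0.4915, 0.0142, 0.0843]
ee_rot: [2.067, 0.302, -2.065]
force: [-1.5, -0.6, 0.2]
width: -0.0
```

```bash
python3 -c "
from meas import *;from chk import *
chk()
s,im,d=shot('wrist','m4.png');P=cloud('wrist',s,d);a=np.radians(16.6);X=np.array([[np.cos(a),np.sin(a)],[-np.sin(a),np.cos(a)]])
B=(P[...,:2]-[.5212,.0229])@X.T*1000
m=(abs(P[...,2]-.1175)<.002)&(abs(B[...,1])<24)&(B[...,0]>-10)&(B[...,0]<30)
r=B[m];print(len(r),'max x',np.percentile(r[:,0],99.8),'y range',r.min(0),r.max(0))
f=r[r[:,0]>2];
# circle fit free centre
A=np.c_[2*f,np.ones(len(f))]
import scipy.optimize as so
h=cv2.convexHull(f.astype(np.float32))[:,0];h=h[h[:,0]>4];o=so.least_squares(lambda c:np.hypot(*(h-c).T)-21,[0,0]);print('hull fit',o.x,abs(o.fun).max(),len(h))
p=(abs(P[...,2]-.1105)<.0025)&(B[...,0]>12)&(B[...,0]<28)
for g in(-1,1):
  q=B[p&(B[...,1]*g>8)&(B[...,1]*g<25)];print('pin',g,len(q),((q.min(0)+q.max(0))/2) if len(q) else '')
"
```

```text
bed x,y of TCP rel plate mm [-30.98   0.13] z 0.0843 yaw 16.61 tilt [-1.      0.     -0.0011] F [-1.45 -0.62  0.18] w -0.0 16.45
14855 max x 21.588184441496267 y range [ -9.99923191 -21.68702953] [22.31775639 20.45302123]
hull fit [ 1.03559765 -0.50456847] 0.28504095294998777 30
pin -1 665 [ 19.11945004 -14.20737404]
pin 1 677 [18.62518237 13.91645903]
```

View pics/m4.png

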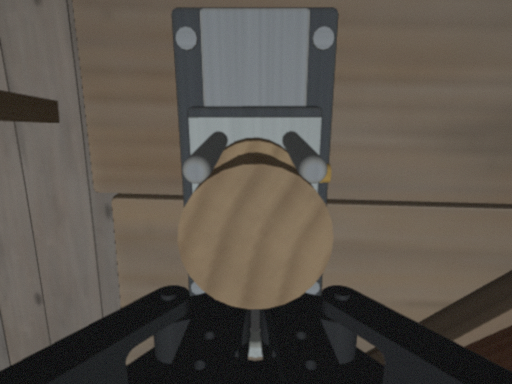

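The sleeve has reached the pins, at (198,168) and (313,168) in the wrist view, and the force is about 1.6 N along -x. I press a little further in small steps.

play_rows:
  gripper: [0,0,0,0]
  dp:
    - [0,0,-0.0003]
    - [0,0,-0.0006]
    - [0,0,-0.0006]
    - [0,0,-0.0006]
  yaw: [0,0,0,0]

```text
clock: 17.0
tool_pos: [0.4917, 0.0144, 0.0842]
ee_rot: [2.066, 0.302, -2.065]
force: [-4.5, -0.5, 0.1]
width: -0.004
```

play_rows:
  gripper: [0,0,0,0,0]
  dp:
    - [0,0,-0.0004]
    - [0,0,-0.0008]
    - [0,0,-0.0008]
    - [0,0,-0.0008]
    - [0,0,-0.0008]
  yaw: [0,0,0,0,0]

```text
clock: 17.62
tool_pos: [0.4919, 0.0146, 0.084]
ee_rot: [2.065, 0.302, -2.067]
force: [-6.4, -1.4, 2.6]
width: 0.0
```

A press of about 6.5 N along the slide has almost no sideways part. Next I back straight off, then rise clear.

play_rows:
  gripper: [0,0,0,0,0,0,0,0,0,0,0,0]
  dp:
    - [0,0,0.001]
    - [0,0,0.004]
    - [0,0,0.01]
    - [0,0,0.025]
    - [0,0,0.04]
    - [-0.015,0,0.055]
    - [-0.045,0,0.063]
    - [-0.08,0,0.063]
    - [-0.11,0,0.063]
    - [-0.125,0,0.063]
    - [-0.125,0,0.063]
    - [-0.125,0,0.063]
  yaw: [0,0,0,0,0,0,0,0,0,0,0,0]

```text
clock: 19.12
tool_pos: [0.4308, -0.0033, 0.2077]
ee_rot: [2.063, 0.303, -2.069]
force: [-0.2, -0.6, -1.4]
width: -0.002
```

```bash
python3 -c "
from meas import *;from chk import *
chk();meas('m5')
s,im,d=shot('top','t5.png');P=cloud('top',s,d).reshape(-1,3)
for n,x,y in(('d',.47,-.4327),('s',.555,-.4164),('far',.61,-.139),('b',.4826,-.5104)):
    q=P[np.hypot(P[:,0]-x,P[:,1]-y)<.035];q=q[q[:,2]>.02];zt=np.percentile(q[:,2],97);t=q[q[:,2]>zt-.006];print(n,zt.round(4),((t[:,:2].min(0)+t[:,:2].max(0))/2).round(4))
"
```

```text
bed x,y of TCP rel plate mm [-94.13   0.73] z 0.2077 yaw 16.62 tilt [-1.     -0.0017  0.0026] F [-0.18 -0.56 -1.37] w -0.002 19.125
wrist sleeve top 4704 0.1174 ((0.0845440998673439, -0.24525882303714752), 21.085773468017578) slope [0.002 0.    0.117]
 pin -1 172 [ 18.88 -16.34   0.11] [ 18.76 -16.85   0.11]
 pin 1 163 [18.82 15.64  0.11] [18.88 16.19  0.11]
 plate ext [[-29.0, -29.5], [27.9, 28.6]]
top sleeve top 213 0.1175 ((1.524507761001587, 1.9336087703704834), 21.00724220275879) slope [-0.007 -0.012  0.118]
 pin -1 10 [ 19.4  -14.85   0.11] [ 19.64 -15.38   0.11]
 pin 1 9 [20.64 15.86  0.11] [20.42 17.4   0.11]
 plate ext [[-27.4, -27.5], [30.2, 29.9]]
d 0.0583 [ 0.47   -0.4326]
s 0.0432 [ 0.5549 -0.4167]
far 0.0728 [ 0.6099 -0.1386]
b 0.0725 [ 0.4815 -0.5107]
```

View pics/m5wrist.png

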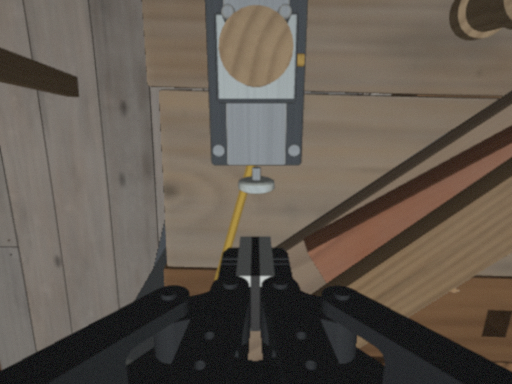

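The sleeve at (256,45) is nested against both pins. It is centred on the plate within about 0.3 mm, the plate hasn't moved, and the other sleeves are where they were. I hand in the job.

```bash
python3 -c "
from h import *
print(robot.finish_job(),robot.sense()['clock'])"
```

```text
the job is handed in; nothing more can be done
the job is handed in; nothing more can be done
```

The tall sleeve nearest the base now stands upright on the plate, against both pins. I gripped it by its upper flange, carried it over the boards and set it down about 4 mm short of the pins. With the closed fingertips I then pressed it home at about 6.5 N along the slide (the table yields at about 25 N), backed off and handed the job in. The clock read about 19 s at my last check.

**Last checks:**
- **Position:** the wrist camera puts the sleeve within 0.3 mm of the plate centre, level, and lined up midway between the pins.
- **Table:** the plate's -x edge reads the same as before the press (-29.0 mm). The +x edge reads 1 mm lower (28.9 to 27.9 mm), probably because the sleeve now hides part of it.
- **Other sleeves:** the dark and short sleeves and the two far look-alikes are within about 1 mm of where they started.
- **Disagreement:** the top camera puts the sleeve about 2 mm off, at (1.5, 1.9) mm. Its along-slide reading is shifted by about the same amount for the pins and plate, so I put that down to its calibration. Its sideways reading only partly fits that, since its pins came out within about 1 mm.

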